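# Clear the jammed cap bin and set it upright

## Task

The cap bin is tipped forward over the pan to empty it, but two caps have wedged side by side across its throat. Leave the bin tipped, gently nudge one of these two caps back up the bin floor with a fingertip until it comes up firm so that the jam breaks (and again if they wedge anew), and let all four caps slide out into the pan without pressing hard on them. Then press the empty bin gently back until it is fully home upright on its rest, and disturb none of the glass or the bell nearby.

Things in the scene. Friction and masses are not known exactly. Their poses are not given: they have to be found in the camera images.
- throat (a point): Middle of the cap bin's throat, on its floor. Open sheet-steel bin: 98 mm wide inside, walls 42 mm high, narrowed by two 45 degree walls to the 70 mm throat; in front of it a spout 38 mm long with 26 mm walls. Axes turn with the bin: x along the floor to the back (uphill while tipped), y left, z square to the floor, up. Pin axis at x = 60, z = 25 mm; back wall at x = 95 mm.
- bin_back (a point): Foot of the back wall's inner face (wall 2 mm thick), on the bin floor; axes as the throat's. A wedged cap can go back only some 11 to 18 mm before it packs firm between finger, the cap behind it and this wall; stopping well short of that often lets the caps wedge again. A shut gripper tilted with the bin (fingers square to its floor, tip about 6 mm over it) fits in; kept to one side of the throat, it leaves room for caps to slide out past it. Then lift it straight out.
- flange (a point): Middle of the top face of the thumb flange, a 34 mm deep, 90 mm wide, 3 mm thick ledge behind the bin's back wall at its rim (x = 113 mm, z = 42 mm from the throat point). Pressed down and back it swings the bin upright; axes as the throat's.
- pin_axis (a point): Fixed point midway between the two side pins on which the bin turns, 150 mm above the counter; x points level from spout side to back, y along the pins, z up. The stand's two cheeks stand 58 to 64 mm either side of it and reach 17 mm above it.
- cap_bin (a joint): Bin angle, rad: 0 tipped forward on its front stop (floor sloping down 33 degrees towards the spout; start), 0.576 fully home upright on its rest (floor level, a firm stop). It turns about +y of the pin axis. Stiff pins hold it where it is left; about 6 N down on the flange moves it; more than 20 N on the bin bends its pins.
- cap1_mid (a point): Centre of a red moulded screw cap, 42 mm across and 20 mm high, 20 to 40 g, slippery and brittle; origin half-way up on its axis, z along its axis. Flat on the bin floor at the start; slides under about 1 N, is spoilt above 20 N. One of the two wedged across the throat, 16 mm behind it and 21 mm off its middle.
- cap2_mid (a point): Centre of a red moulded screw cap, 42 mm across and 20 mm high, 20 to 40 g, slippery and brittle; origin half-way up on its axis, z along its axis. Flat on the bin floor at the start; slides under about 1 N, is spoilt above 20 N. The other of the two wedged across the throat.
- cap3_mid (a point): Centre of a red moulded screw cap, 42 mm across and 20 mm high, 20 to 40 g, slippery and brittle; origin half-way up on its axis, z along its axis. Flat on the bin floor at the start; slides under about 1 N, is spoilt above 20 N. Behind one of the wedged caps.
- cap4_mid (a point): Centre of a larger yellow moulded screw cap, 47 mm across and 20 mm high, 20 to 40 g, slippery and brittle; origin half-way up on its axis, z along its axis. Flat on the bin floor at the start; slides under about 1 N, is spoilt above 20 N. Behind the other of the wedged caps.
- pan: Open steel pan standing under the spout, 162 mm (x) by 176 mm (y) by 65 mm high, walls 3 mm, fixed; origin at the centre of its underside, z up.
- stein1: Thick glass beer stein with handle, 92 mm across, 150 mm high; origin at the centre of its underside. Leave alone.
- stein2: A second stein like it. Leave alone.
- stopper: Green glass growler stopper, 56 mm across, 53 mm high, standing; origin at its underside. Leave alone.
- bell: Brass service bell on a wooden foot, 88 mm across, 62 mm high; origin at its underside. Leave alone.
Mind the look-alikes: they are no part of the job. Leave any yellow look-alike of the part that bears throat alone. What is shaped like the part that bears cap3_mid but turquoise is not meant.

How it is judged (in metres and radians):
On the way, in this order (a step that is already met when the one before it is completed fails the run):
1. one of the two caps wedged at the throat is nudged back at least 7 mm up the floor of the still tipped bin (x of any of cap1_mid, cap2_mid in the frame of throat above 0.023 m and value of joint cap_bin below 0.1 rad), for 0.1 s.
2. all four caps have slid out and lie in the pan (x of cap1_mid in the frame of pan between -0.081 and 0.081 m and y of cap1_mid in the frame of pan between -0.088 and 0.088 m and z of each of cap1_mid, cap2_mid, cap3_mid, cap4_mid in the frame of pan below 0.058 m and x of cap2_mid in the frame of pan between -0.081 and 0.081 m and y of cap2_mid in the frame of pan between -0.088 and 0.088 m and x of cap3_mid in the frame of pan between -0.081 and 0.081 m and y of cap3_mid in the frame of pan between -0.088 and 0.088 m and x of cap4_mid in the frame of pan between -0.081 and 0.081 m and y of cap4_mid in the frame of pan between -0.088 and 0.088 m), for 0.2 s.
At the end, for the whole second after the job is handed in: All four caps lie at rest inside the pan (below its rim) and the bin is upright on its rest within 0.026 rad, let go of (all of step 2 and linear speed of each of cap1, cap2, cap3, cap4 below 0.03 m/s and value of joint cap_bin above 0.55 rad and velocity of joint cap_bin below 0.05 rad/s); the robot touches nothing.
It fails at once if a cap is pressed with more than 20 N (contact force between any of cap1, cap2, cap3, cap4 and the arm above 20 N or contact force between any of cap1, cap2, cap3, cap4 and the fingers above 20 N).
It fails at once if the bin is pressed with more than 20 N (contact force between cap_bin and the arm above 20 N or contact force between cap_bin and the fingers above 20 N).
It fails at once if the bin is swung up off its front stop (over 0.12 rad) with a cap still in it (value of joint cap_bin above 0.12 rad and distance between any of cap1_mid, cap2_mid, cap3_mid, cap4_mid and pin_axis below 0.095 m).
It fails at once if a stein, the stopper or the bell is moved by more than 10 mm (distance of any of stein1, stein2, stopper, bell from where it was at the start of the episode above 0.01 m).
It also fails if it takes over 64 s, if anything falls off the work surface, if the arm or the gripper's body presses on something with over 40 N, if the wrist force passes 120 N, or if a joint passes its speed limit or range.

## Robot

A 7-joint arm with a two-finger parallel gripper is mounted at the origin on the work surface. World frame = base frame: x ahead of the robot, y to its left, z up, the work surface at z = 0. Lengths are in m, angles in degrees, forces in N, time in s.
With the tool pointing down it reaches from about 0.425 to 0.875 m from the base axis. Payload 4.7 kg.
Tool frame: the origin (TCP) lies midway between the tips of the shut fingers; the grasp point (between the pads) lies env.grip_point_offset behind it (env.grip_point_offset is the distance from the TCP to the grasp point, in m); z points along the fingers, y is the line along which they close (so a half turn about z gives the same grasp; the last joint's range is limited). The gripper opens to 87 mm and grips with 3 to 60 N. Pads are 19 mm wide; open, the fingers measure 117 mm over their backs; the gripper's body (75 mm by 190 mm) begins 51 mm behind the grasp point.
Start: joints at [-64.166, 18.392, -4.016, 83.108, 1.295, 78.541, -3.26], TCP at [0.275, 0.589, 0.223] pointing down, gripper open.
Joint ranges: [-163.93, 163.93], [-17.29, 119.83], [-79.2, 71.16], [3.27, 140.29], [-89.18, 269.18], [5.43, 117.66], [-154.24, 154.24]. Speed limits (degrees/s): [147.25, 147.25, 180, 180, 180, 180, 180].

## Interface

Orientations are given as [roll, pitch, yaw] about the fixed x, y, z axes, in that order (R = Rz(yaw) Ry(pitch) Rx(roll)).
In Python, from cell import env gives the robot as it stands.
- The arm moves only by the shell command python3 -m creep 'ROWS' [FORCE]. ROWS is a JSON object of lists of equal length, an entry for each row: "translation": the shift along the tool's x, y, z in units of 0.08 m (1.0 is 0.08 m), a list of three; "turn": the turn, a rotation vector about the tool's x, y, z in units of 180 degrees (1.0 is 180 degrees), a list of three; "grip": the opening, from 0 (shut) to 1 (fully open). In form: {"translation": [[x, y, z], ...], "turn": [[ax, ay, az], ...], "grip": [grip, ...]}. A call has 1 to 5 rows; each row shifts and turns the commanded pose from where the row before left it, along the tool's axes as they then stand; what a row does not reach is not made up. A row lasts 1/8 s, in which the tool goes at most 62.5 mm and 10.7 degrees, less where a joint would pass 70% of its speed; a pose out of reach is approached as far as the arm can. A call with a number of a shift or a turn outside -1 to 1 is refused whole. A call with a gripper value outside its range is refused whole. The fingers move at their own pace and stop on an object; FORCE is the grip in N (left out, the last holds). Time passes only in rows, so rows that do not move let the fingers close. It gives the time, the measured TCP pose, the force, the opening and the grip force at its end, in the units of the state.
- env.get_obs(): the state, without advancing time (a new reading comes with each control period).
- env.read_camera(name): name is "scene" or "top" or "wrist"; returns a dict with "frame" (400x640x3 uint8, red, green, blue), "z_map" (400x640 float32, m along the optical axis (not along the pixel's ray), 0 where there is no reading), "K" (3x3 intrinsics, pixels), "D" ([k1, k2, p1, p2, k3] as OpenCV has them; the pictures are not rectified), "rvec" (rotation vector, rad) and "tvec" (3), from world to camera coordinates, as OpenCV has them. Camera axes: x right, y down, z forward; pixel columns grow to the right and rows downward; lengths in m; the calibration is good to about 2 mm. A picture is of the moment at which its call begins.
- env.sign_off(): hands the job in; it is judged then, once.
The state is a dict: "time_s": time; "qpos": joint angles; "joint_velocities": joint speeds; "effort": joint torques, N m; "tool_pos": TCP position; "tool_rot": TCP orientation; "force": force on the tool from outside, world axes, zero at the start; "wrist_torque": the same for the moment, N m; "grip_width": finger opening in m; "grasp_force": force on a finger pad.
Only numpy, scipy, OpenCV 4.12 (cv2) and the standard library are available. Lean on these libraries where they do the work, as an engineer would, in place of code of your own. Each camera call takes 0.05 s, during which the arm holds its last target. There are 200 camera calls.

## Working session

There is one attempt and no reset: what is moved stays moved. The work goes in short steps, Python scripts to look and compute and a shell command to move; the robot and the scene stay as the last step left them, time stands still between calls to the robot, and variables do not carry over. Pictures are saved under pics/ and viewed, at most 11 in all, crops included, and the job is handed in when it is done.

```bash
ls; mkdir -p pics; cat > h.py <<'E'
import numpy as np, cv2
from cell import env
from scipy.spatial.transform import Rotation as R
def cam(n):
    c=env.read_camera(n); c['R']=cv2.Rodrigues(np.array(c['rvec'],float))[0]; c['t']=np.array(c['tvec'],float).ravel(); return c
def cloud(c):
    h,w=c['z_map'].shape
    u,v=np.meshgrid(np.arange(w),np.arange(h))
    p=cv2.undistortPoints(np.stack([u,v],-1).reshape(-1,1,2).astype(float),np.array(c['K'],float),np.array(c['D'],float)).reshape(h,w,2)
    z=c['z_map'][...,None]
    P=np.concatenate([p*z,z],-1)
    W=(P-c['t'])@c['R']
    W[c['z_map']<=0]=np.nan
    return W
def save(n,im,):
    cv2.imwrite('pics/'+n,im[...,::-1])
E
python3 - <<'E'
from h import *
for n in ['scene','top']:
    c=cam(n); np.save(n+'.npy',cloud(c)); np.save(n+'_f.npy',c['frame']); save(n+'0.png',c['frame'])
    print(n,-c['R'].T@c['t'])
o=env.get_obs(); print(o['tool_pos'],o['tool_rot'],o['time_s'],env.grip_point_offset)
E
```

```text
pics
scene [ 1.15454202 -0.11432087  1.08695141]
top [ 0.3604972  -0.00977017  1.22811211]
[0.27484777 0.58850932 0.22160258] [-1.79905590e+02  7.63362315e-03  1.54975259e+02] 0.1 0.0187
```

View pics/scene0.png

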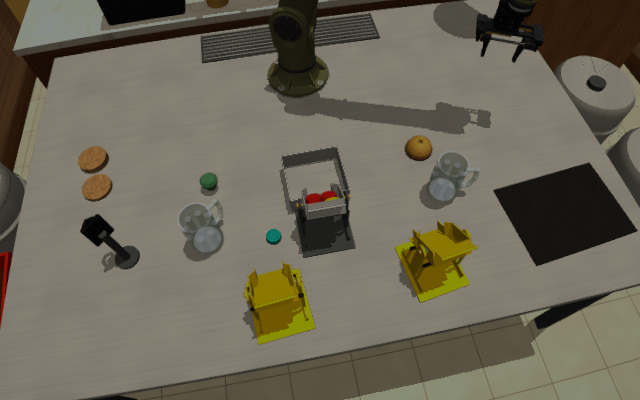

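View pics/top0.png

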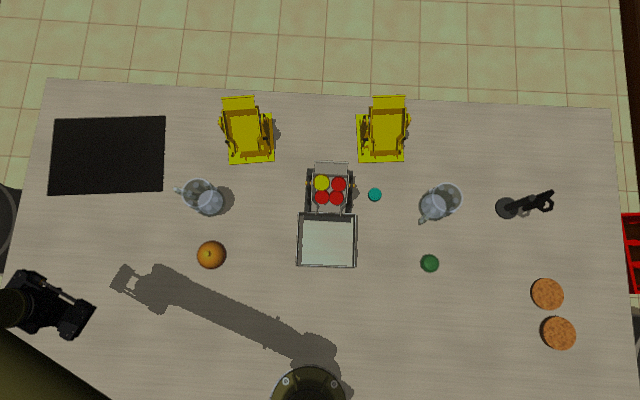

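Top view: the steel bin is at about (330,187), with red caps at (339,184), (322,198), (337,198) and a yellow cap at (321,183). The pan is at (327,240). The look-alikes to leave alone are the yellow bins at (247,130) and (384,130) and the turquoise cap at (375,194). The steel bin over the pan is the one described, so I'll confirm it in a crop.

```bash
python3 - <<'E'
from h import *
f=np.load('top_f.npy');W=np.load('top.npy')
save('crop.png',cv2.resize(f[150:280,280:400],None,fx=4.5,fy=4.5,interpolation=cv2.INTER_CUBIC))
hsv=cv2.cvtColor(f,cv2.COLOR_RGB2HSV)
roi=np.zeros(f.shape[:2],bool);roi[165:212,305:357]=1
red=((hsv[...,0]<8)|(hsv[...,0]>172))&(hsv[...,1]>150)&(hsv[...,2]>80)&roi
yel=(abs(hsv[...,0].astype(int)-28)<6)&(hsv[...,1]>150)&(hsv[...,2]>80)&roi
for m,nm in((red,'red'),(yel,'yel')):
    P=W[m];P=P[~np.isnan(P[:,0])]
    if nm=='red':
        _,l,cc=cv2.kmeans(P.astype(np.float32),3,None,(3,50,1e-4),5,cv2.KMEANS_PP_CENTERS)
        for i in range(3):
            Q=P[l.ravel()==i];print(nm,len(Q),np.median(Q,0).round(4),((Q.min(0)+Q.max(0))/2).round(4),np.ptp(Q,axis=0).round(3))
    else: print(nm,len(P),np.median(P,0).round(4),((P.min(0)+P.max(0))/2).round(4),np.ptp(P,axis=0).round(3))
    n=np.linalg.svd(P-P.mean(0),full_matrices=False)[2][2];print('normal',n)
# height rows
for u in (300,312,330,347):
    print(u,[(v,*W[v,u].round(3)) for v in range(155,275,6)])
print([(u,*W[240,u].round(3)) for u in range(290,366,3)])
print([(u,*W[166,u].round(3)) for u in range(302,366,3)])
for p in [(254,210),(200,200),(200,440),(263,430)]: print(p,W[p].round(3))
E
```

```text
red 168 [ 0.595  -0.0441  0.1226] [ 0.5984 -0.0453  0.1115] [0.043 0.041 0.046]
red 165 [ 0.6297 -0.0488  0.1458] [ 0.6314 -0.0486  0.1385] [0.035 0.041 0.036]
red 156 [ 0.5935 -0.003   0.1233] [ 0.5961 -0.003   0.1118] [0.037 0.038 0.044]
normal [-0.56547902 -0.01933513  0.82453601]
yel 194 [6.305e-01 2.000e-04 1.464e-01] [ 0.6317 -0.0235  0.1377] [0.037 0.139 0.045]
normal [-0.59222809  0.0172827   0.80558501]
300 [(155, np.float64(0.756), np.float64(0.077), np.float64(0.001)), (161, np.float64(0.735), np.float64(0.075), np.float64(0.0)), (167, np.float64(0.714), np.float64(0.074), np.float64(0.002)), (173, np.float64(0.696), np.float64(0.073), np.float64(-0.003)), (179, np.float64(0.675), np.float64(0.071), np.float64(-0.001)), (185, np.float64(0.655), np.float64(0.07), np.float64(-0.002)), (191, np.float64(0.635), np.float64(0.068), np.float64(-0.002)), (197, np.float64(0.614), np.float64(0.067), np.float64(0.003)), (203, np.float64(0.595), np.float64(0.066), np.float64(-0.0)), (209, np.float64(0.576), np.float64(0.064), np.float64(-0.003)), (215, np.float64(0.556), np.float64(0.
[... 6994 characters left out ...]
float64(0.668), np.float64(-0.052), np.float64(0.197)), (344, np.float64(0.669), np.float64(-0.06), np.float64(0.195)), (347, np.float64(0.727), np.float64(-0.08), np.float64(0.002)), (350, np.float64(0.729), np.float64(-0.09), np.float64(-0.003)), (353, np.float64(0.73), np.float64(-0.1), np.float64(-0.004)), (356, np.float64(0.729), np.float64(-0.109), np.float64(-0.0)), (359, np.float64(0.73), np.float64(-0.119), np.float64(0.001)), (362, np.float64(0.729), np.float64(-0.128), np.float64(0.004)), (365, np.float64(0.732), np.float64(-0.139), np.float64(-0.002))]
(254, 210) [0.415 0.32  0.049]
(200, 200) [0.585 0.384 0.008]
(200, 440) [ 0.629 -0.379  0.014]
(263, 430) [ 0.427 -0.337  0.053]
```

View pics/crop.png

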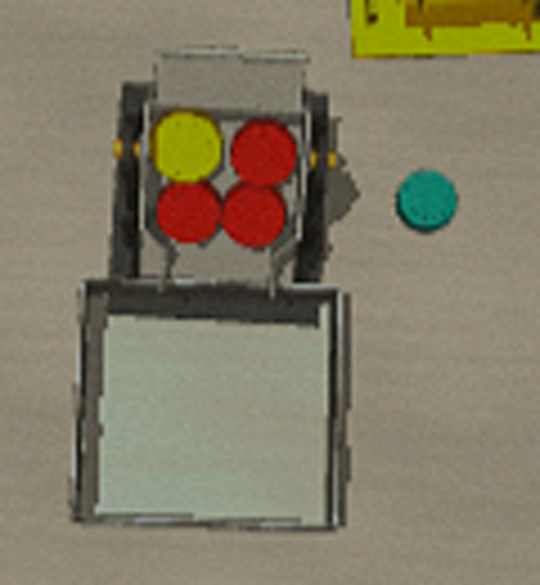

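The crop confirms the steel bin at the pins, with two red caps across the throat, and yellow (left) and red (right) behind them. In the bin frame, the right side has about 16 mm of slack, so I'll nudge the right-hand cap. Next I'll write a planner that prints the rows.

```bash
cat >> h.py <<'E'
YAW=np.radians(2.0)
PIN=np.array([.6285,-.0225,.150])
def Rb(th):  # bin frame axes in world, th joint angle
    return R.from_euler('z',YAW).as_matrix()@R.from_euler('y',-np.radians(33)+th).as_matrix()
def b2w(p,th=0.): return PIN+Rb(th)@(np.array(p)/1000-[.06,0,.025])
def w2b(p,th=0.): return 1000*(Rb(th).T@(np.array(p)-PIN)+[.06,0,.025])
def Rt(th=0.,yawt=0.):
    B=Rb(th); return np.stack([B[:,1],B[:,0],-B[:,2]],1)
def cur():
    o=env.get_obs(); return np.array(o['tool_pos']),R.from_euler('xyz',o['tool_rot'],degrees=True).as_matrix(),o
def plan(p,M,n=None):
    p0,R0,o=cur(); w=R.from_matrix(R0.T@M).as_rotvec(); d=p-p0
    n=n or max(1,int(np.ceil(max(np.linalg.norm(d)/.05,np.degrees(np.linalg.norm(w))/9))))
    print('dist',d.round(3),'ang',np.degrees(w).round(1),'rows',n)
    for i in range(n):
        Ri=R0@R.from_rotvec(w*i/n).as_matrix()
        print(np.round(Ri.T@d/n/.08,3).tolist(),np.round(np.degrees(w)/n/180,4).tolist())
E
python3 - <<'E'
from h import *
for P in ([.595,-.0441,.1226],[.5935,-.003,.1233],[.6297,-.0488,.1458],[.6305,.0002,.1464],[.663,-.022,.196]): print(w2b(P).round(1))
print(b2w([-34,-22,6]),b2w([-34,-22,140]))
plan(b2w([-34,-22,140])+[0,0,.05],Rt())
E
python3 -m creep '{"translation":[[0,0,-0.6],[0,0,-0.6]],"turn":[[0,0,0],[0,0,0]],"grip":[0,0]}' 5
python3 - <<'E'
from h import *
plan(b2w([-34,-22,140])+[0,0,.05],Rt())
E
```

```text
[ 16.4 -20.4  20.7]
[16.7 20.7 21.3]
[ 57.9 -26.3  21.3]
[60.4 22.6 20.5]
[114.   -0.7  44.8]
[ 0.56082262 -0.04687676  0.08286919] [ 0.48788545 -0.04942378  0.19525105]
dist [ 0.213 -0.638  0.024] ang [-29.7 -18.1  61.2] rows 14
[-0.413, -0.436, -0.02] [-0.0118, -0.0072, 0.0243]
[-0.446, -0.402, -0.026] [-0.0118, -0.0072, 0.0243]
[-0.476, -0.366, -0.03] [-0.0118, -0.0072, 0.0243]
[-0.503, -0.327, -0.032] [-0.0118, -0.0072, 0.0243]
[-0.527, -0.287, -0.032] [-0.0118, -0.0072, 0.0243]
[-0.548, -0.245, -0.029] [-0.0118, -0.0072, 0.0243]
[-0.566, -0.201, -0.025] [-0.0118, -0.0072, 0.0243]
[-0.58, -0.157, -0.019] [-0.0118, -0.0072, 0.0243]
[-0.59, -0.112, -0.01] [-0.0118, -0.0072, 0.0243]
[-0.597, -0.066, -0.0] [-0.0118, -0.0072, 0.0243]
[-0.6, -0.021, 0.011] [-0.0118, -0.0072, 0.0243]
[-0.6, 0.025, 0.025] [-0.0118, -0.0072, 0.0243]
[-0.596, 0.069, 0.04] [-0.0118, -0.0072, 0.0243]
[-0.588, 0.112, 0.057] [-0.0118, -0.0072, 0.0243]
time_s: 0.35
tool_pos: [0.2748, 0.5884, 0.3185]
tool_rot: [-179.9, 0.0, 155.0]
force: [-0.0, 0.7, 0.7]
grip_width: 0.074
grasp_force: 0.0
dist [ 0.213 -0.638 -0.073] ang [-29.7 -18.   61.2] rows 14
[-0.413, -0.435, 0.067] [-0.0118, -0.0072, 0.0243]
[-0.444, -0.405, 0.061] [-0.0118, -0.0072, 0.0243]
[-0.472, -0.372, 0.057] [-0.0118, -0.0072, 0.0243]
[-0.498, -0.337, 0.054] [-0.0118, -0.0072, 0.0243]
[-0.521, -0.3, 0.054] [-0.0118, -0.0072, 0.0243]
[-0.541, -0.262, 0.055] [-0.0118, -0.0072, 0.0243]
[-0.559, -0.222, 0.059] [-0.0118, -0.0072, 0.0243]
[-0.573, -0.181, 0.064] [-0.0118, -0.0072, 0.0243]
[-0.583, -0.139, 0.071] [-0.0118, -0.0072, 0.0243]
[-0.591, -0.097, 0.08] [-0.0118, -0.0072, 0.0243]
[-0.595, -0.055, 0.091] [-0.0118, -0.0072, 0.0243]
[-0.595, -0.014, 0.103] [-0.0118, -0.0072, 0.0243]
[-0.592, 0.028, 0.116] [-0.0118, -0.0072, 0.0243]
[-0.586, 0.068, 0.131] [-0.0118, -0.0072, 0.0243]
```

```bash
python3 -m creep '{"translation":[[-0.41,-0.44,0],[-0.44,-0.41,0],[-0.47,-0.37,0.02],[-0.5,-0.34,0.03],[-0.52,-0.3,0.04]],"turn":[[-0.012,-0.007,0.024],[-0.012,-0.007,0.024],[-0.012,-0.007,0.024],[-0.012,-0.007,0.024],[-0.012,-0.007,0.024]],"grip":[0,0,0,0,0]}'
python3 -m creep '{"translation":[[-0.54,-0.26,0.05],[-0.56,-0.22,0.06],[-0.57,-0.18,0.06],[-0.58,-0.14,0.07],[-0.59,-0.1,0.08]],"turn":[[-0.012,-0.007,0.024],[-0.012,-0.007,0.024],[-0.012,-0.007,0.024],[-0.012,-0.007,0.024],[-0.012,-0.007,0.024]],"grip":[0,0,0,0,0]}'
python3 -m creep '{"translation":[[-0.595,-0.05,0.09],[-0.595,-0.01,0.1],[-0.59,0.03,0.12],[-0.59,0.07,0.13],[0,0,0]],"turn":[[-0.012,-0.007,0.024],[-0.012,-0.007,0.024],[-0.012,-0.007,0.024],[-0.012,-0.007,0.024],[0,0,0]],"grip":[0,0,0,0,0]}'
python3 - <<'E'
from h import *
p,M,o=cur(); print(w2b(p),o['qpos'])
plan(b2w([-34,-22,60]),Rt())
c=cam('wrist'); save('wrist1.png',c['frame'])
E
```

```text
time_s: 0.98
tool_pos: [0.3501, 0.3588, 0.3073]
tool_rot: [168.2, 4.1, 132.7]
force: [0.7, 0.0, 0.7]
grip_width: 0.0248
grasp_force: 0.0
time_s: 1.6
tool_pos: [0.46, 0.1849, 0.276]
tool_rot: [159.7, 4.0, 112.8]
force: [1.5, -0.0, 0.2]
grip_width: 0.0003
grasp_force: 0.0
time_s: 2.22
tool_pos: [0.5427, 0.0086, 0.2525]
tool_rot: [151.0, 1.3, 94.9]
force: [0.0, 0.9, 0.5]
grip_width: 0.0004
grasp_force: 0.0
[ 44.80005311  34.07227491 157.13051342] [ 1.19319020e-01 -1.66343745e+01 -3.62885999e+00  1.20463020e+02
 -6.91497949e-01  4.71507354e+01  1.95729239e+00]
dist [-0.011 -0.056 -0.124] ang [-4.  -0.4  3.2] rows 3
[-0.219, -0.312, 0.426] [-0.0074, -0.0007, 0.0059]
[-0.223, -0.318, 0.419] [-0.0074, -0.0007, 0.0059]
[-0.229, -0.323, 0.412] [-0.0074, -0.0007, 0.0059]
```

View pics/wrist1.png

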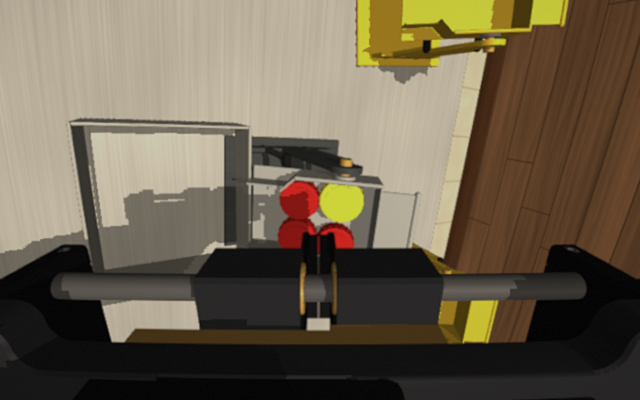

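The wrist view shows the caps still wedged, reds at (298,200) and (296,235), yellow at (341,202). The arm is close to its joint-2 limit up here, so I'll go lower.

```bash
python3 -m creep '{"translation":[[-0.25,-0.2,0.3],[-0.25,-0.2,0.3],[-0.25,-0.2,0.3],[0,0,0]],"turn":[[0,0,0.006],[0,0,0.006],[0,0,0.006],[0,0,0]],"grip":[0,0,0,0]}'
python3 - <<'E'
from h import *
p,M,o=cur(); print(w2b(p),np.round(o['qpos'],1))
plan(b2w([-34,-22,50]),Rt())
E
```

```text
time_s: 2.78
tool_pos: [0.5392, -0.0486, 0.1661]
tool_rot: [151.2, -0.3, 92.5]
force: [0.3, 0.4, -0.6]
grip_width: 0.0009
grasp_force: 0.0
[ -6.80604857 -22.93556942  87.59159873] [  1.2 -12.5   3.3 127.5  -5.   36.5  10.3]
dist [-0.002  0.001 -0.046] ang [-4.2 -0.5  0.2] rows 1
[0.009, -0.305, 0.493] [-0.0232, -0.0027, 0.0014]
```

```bash
python3 -m creep '{"translation":[[0.01,-0.2,0.25],[0,-0.17,0.25],[0,0,0]],"turn":[[-0.011,-0.001,0],[-0.012,-0.001,0],[0,0,0]],"grip":[0,0,0]}'
python3 - <<'E'
from h import *
p,M,o=cur(); print(w2b(p),np.round(o['qpos'],1),o['force'])
plan(b2w([-34,-22,6]),Rt())
E
```

```text
time_s: 3.15
tool_pos: [0.5341, -0.0463, 0.1181]
tool_rot: [146.9, 0.0, 92.4]
force: [0.0, 0.3, 1.0]
grip_width: 0.0001
grasp_force: 0.0
[-37.14653074 -20.50013822  50.08497045] [  0.3 -11.7   4.2 134.8  -7.2  24.2  12.8] [0.02175986 0.31082626 0.95547154]
dist [ 0.027 -0.001 -0.035] ang [ 0.1 -0.2  0.4] rows 1
[-0.021, 0.038, 0.551] [0.0004, -0.0011, 0.0021]
```

```bash
python3 -m creep '{"translation":[[-0.02,0.04,0.28],[0,0,0.2],[0,0,0.06],[0,0,0]],"turn":[[0,0,0.002],[0,0,0],[0,0,0],[0,0,0]],"grip":[0,0,0,0]}'
python3 - <<'E'
from h import *
p,M,o=cur(); print(w2b(p),np.round(o['qpos'],1),o['force'])
plan(b2w([-34,-22,6]),Rt())
c=cam('scene'); f=c['frame']; save('s2.png',cv2.resize(f[130:270,240:400],None,fx=4,fy=4,interpolation=cv2.INTER_CUBIC))
E
```

```text
time_s: 3.65
tool_pos: [0.563, -0.0483, 0.0864]
tool_rot: [146.6, -0.1, 92.0]
force: [0.1, 0.8, 0.7]
grip_width: 0.0005
grasp_force: 0.4
[-30.28069022 -23.47885303   7.76736036] [ -1.1  -4.7   5.7 133.4 -10.5  18.4  15.6] [0.0510483  0.83508304 0.72425184]
dist [-0.002  0.001 -0.004] ang [ 0.4 -0.1 -0.1] rows 1
[0.018, -0.047, 0.022] [0.002, -0.0007, -0.0003]
```

View pics/s2.png

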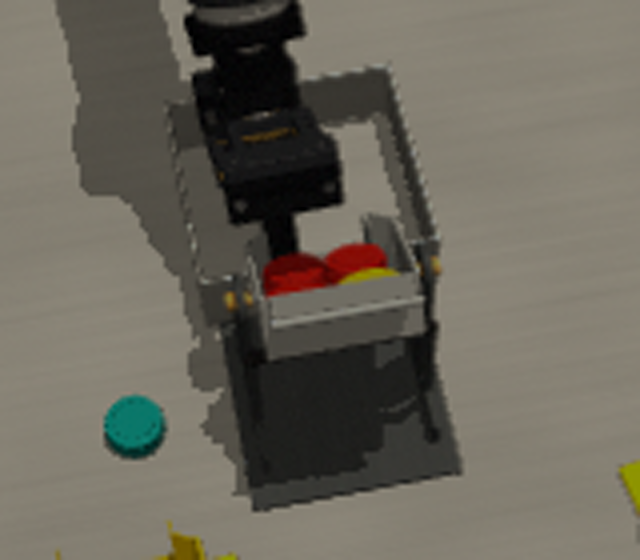

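The finger (280,240) is in the spout in front of the right-hand cap and touching nothing. Nudging starts now.

```bash
cat > st.py <<'E'
from h import *
p,M,o=cur(); print('BIN',w2b(p).round(1),'F tool',(M.T@np.array(o['force'])).round(2))
E
python3 -m creep '{"translation":[[0.015,0.03,0],[0,0.03,0],[0,0.03,0],[0,0.03,0]],"turn":[[0,0,0],[0,0,0],[0,0,0],[0,0,0]],"grip":[0,0,0,0]}' | grep force; python3 st.py
python3 -m creep '{"translation":[[0,0.03,0],[0,0.03,0]],"turn":[[0,0,0],[0,0,0]],"grip":[0,0]}'| grep force; python3 st.py
```

```text
force: [0.5, 0.5, 0.4]
grasp_force: 0.0
BIN [-22.  -23.    7.4] F tool [ 0.48  0.68 -0.04]
force: [0.2, 0.5, 0.4]
grasp_force: 0.0
BIN [-17.4 -22.9   7.3] F tool [ 0.49  0.42 -0.2 ]
```

```bash
cat > look.py <<'E'
from h import *
import sys
exec(open('st.py').read().split('\n',1)[1])
c=cam('scene'); W=cloud(c); hsv=cv2.cvtColor(c['frame'],cv2.COLOR_RGB2HSV)
for nm,m in (('red',((hsv[...,0]<8)|(hsv[...,0]>172))),('yel',(hsv[...,0]>20)&(hsv[...,0]<35))):
    m=m&(hsv[...,1]>140)&(hsv[...,2]>60)
    B=w2b(W.reshape(-1,3)) if 0 else (1000*((W.reshape(-1,3)-PIN)@Rb(0)+[.06,0,.025])).reshape(W.shape)
    k=m&(abs(B[...,1])<60)&(B[...,0]>-45)&(B[...,0]<100)&(B[...,2]>0)&(B[...,2]<35)
    n,l,s,_=cv2.connectedComponentsWithStats(k.astype(np.uint8))
    for i in range(1,n):
        if s[i,4]>8:
            Q=B[l==i]; print(nm,s[i,4],'min',np.percentile(Q,3,0).round(0),'max',np.percentile(Q,97,0).round(0))
    pan=m&(W[...,0]>.38)&(W[...,0]<.58)&(W[...,1]>-.13)&(W[...,1]<.08)&(W[...,2]<.06)
    print(nm,'pan px',pan.sum())
if len(sys.argv)>1: save(sys.argv[1],cv2.resize(c['frame'][130:270,240:400],None,fx=4,fy=4,interpolation=cv2.INTER_CUBIC))
E
python3 -m creep '{"translation":[[0,0.03,0],[0,0.03,0]],"turn":[[0,0,0],[0,0,0]],"grip":[0,0]}'| grep force; python3 look.py
```

```text
force: [-0.1, -0.2, -0.2]
grasp_force: 0.3
BIN [-12.9 -22.9   7.2] F tool [-0.19 -0.2   0.14]
red 228 min [  5. -41.  12.] max [50. 37. 24.]
red pan px 0
yel 28 min [40.  7. 19.] max [55. 40. 23.]
yel pan px 1
```

```bash
for i in 1; do python3 -m creep '{"translation":[[0,0.03,0],[0,0.03,0]],"turn":[[0,0,0],[0,0,0]],"grip":[0,0]}'| grep ^force; python3 st.py; done
python3 -m creep '{"translation":[[0,0.03,0],[0,0.03,0]],"turn":[[0,0,0],[0,0,0]],"grip":[0,0]}'| grep ^force; python3 st.py
python3 -m creep '{"translation":[[0,0.03,0]],"turn":[[0,0,0]],"grip":[0]}'| grep ^force; python3 look.py
```

```text
force: [-0.5, -0.2, 0.2]
BIN [ -7.8 -22.9   7.3] F tool [-0.18 -0.34 -0.42]
force: [0.3, 0.4, -0.9]
BIN [ -2.9 -22.9   7.4] F tool [ 0.34 -0.28  0.94]
force: [-0.2, -0.8, -0.6]
BIN [ -0.5 -22.9   7.4] F tool [-0.82 -0.57  0.37]
red 169 min [-27. -41.   9.] max [48. 29. 24.]
red pan px 0
yel 136 min [ 6.  0. 14.] max [43. 41. 23.]
yel pan px 1
```

```bash
python3 -m creep '{"translation":[[0,0.03,0],[0,0,0]],"turn":[[0,0,0],[0,0,0]],"grip":[0,0]}'| grep ^force; python3 look.py s3.png
```

```text
force: [-1.9, 0.4, 0.5]
BIN [  1.  -22.9   7.2] F tool [ 0.43 -1.31 -1.44]
red 86 min [ 19. -43.  17.] max [51. -7. 24.]
red pan px 0
yel 139 min [ 4. -1. 13.] max [44. 39. 23.]
yel pan px 1
```

View pics/s3.png

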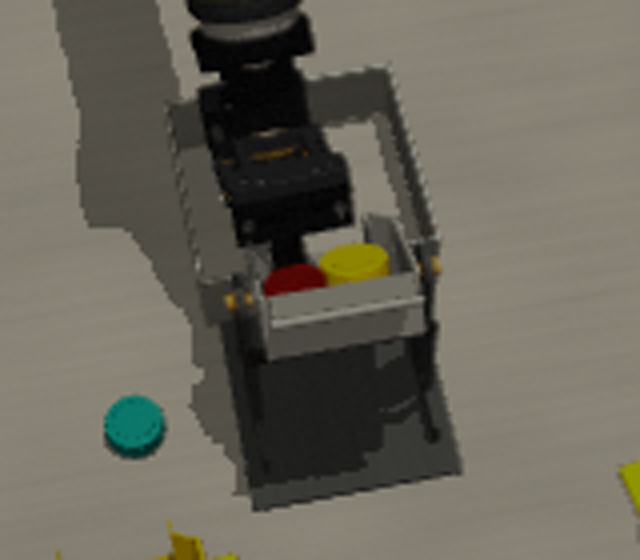

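One red cap has left, and the yellow (355,262) has slid forward to the throat beside the nudged red (295,278). I'll push on gently until it comes up firm.

```bash
for k in a; do python3 -m creep '{"translation":[[0,0.015,0],[0,0.015,0]],"turn":[[0,0,0],[0,0,0]],"grip":[0,0]}'| grep ^force; done; python3 look.py
python3 -m creep '{"translation":[[0,0.015,0],[0,0,0]],"turn":[[0,0,0],[0,0,0]],"grip":[0,0]}'| grep ^force; python3 look.py
```

```text
force: [-7.4, -0.7, -1.6]
BIN [  1.2 -22.8   6.9] F tool [-0.44 -7.12 -2.73]
red 87 min [ 17. -43.  18.] max [51. -6. 24.]
red pan px 0
yel 140 min [ 4. -0. 14.] max [43. 39. 23.]
yel pan px 1
force: [-7.4, -0.2, -1.6]
BIN [  1.2 -22.7   6.6] F tool [ 0.06 -7.04 -2.65]
red 87 min [ 18. -43.  18.] max [49. -6. 24.]
red pan px 0
yel 139 min [ 3. -0. 13.] max [43. 39. 23.]
yel pan px 1
```

It packed firm at 7 N. Backing off a touch and lifting straight out.

```bash
python3 -m creep '{"translation":[[0,-0.03,0],[0,0,-0.3],[0,0,-0.35],[0,0,0],[0,0,0]],"turn":[[0,0,0],[0,0,0],[0,0,0],[0,0,0],[0,0,0]],"grip":[0,0,0,0,0]}'| grep ^force; python3 look.py s4.png
```

```text
force: [-0.2, 0.3, 0.2]
BIN [  3.5 -23.   59.3] F tool [ 0.34 -0.08 -0.25]
red 115 min [  7. -44.  15.] max [52. -8. 24.]
red pan px 116
yel 143 min [ 4. -2. 13.] max [41. 38. 23.]
yel pan px 1
```

View pics/s4.png

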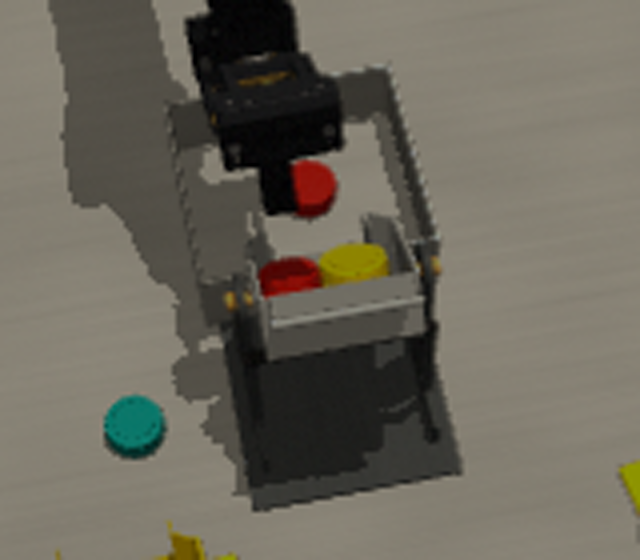

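The red and yellow caps have wedged again, red at (290,272) and yellow at (355,262), and one red is in the pan at (315,188). Space is free behind the yellow, so I'll nudge that one from the left side.

```bash
python3 -m creep '{"translation":[[0.28,-0.2,0],[0.28,-0.2,0],[0,0,0]],"turn":[[0,0,0],[0,0,0],[0,0,0]],"grip":[0,0,0]}'| grep ^force; python3 - <<'E'
from h import *
exec(open('st.py').read().split('\n',1)[1])
plan(b2w([-28,22,8]),Rt(),1)
E
```

```text
force: [0.5, 0.4, -0.2]
BIN [-31.5  23.3  58.3] F tool [0.35 0.32 0.4 ]
dist [ 0.03 -0.   -0.04] ang [ 0.1 -0.1  0.1] rows 1
[-0.018, 0.043, 0.628] [0.0005, -0.0008, 0.0004]
```

```bash
python3 -m creep '{"translation":[[-0.02,0.02,0.3],[0,0,0.25],[0,0,0.08],[0,0,0]],"turn":[[0,0,0],[0,0,0],[0,0,0],[0,0,0]],"grip":[0,0,0,0]}'| grep ^force; python3 st.py
python3 -m creep '{"translation":[[0,0.04,0],[0,0.04,0],[0,0.04,0],[0,0.04,0],[0,0,0]],"turn":[[0,0,0],[0,0,0],[0,0,0],[0,0,0],[0,0,0]],"grip":[0,0,0,0,0]}'| grep ^force; python3 look.py
```

```text
force: [-0.3, -0.2, 0.5]
BIN [-27.6  19.9   8.5] F tool [-0.16  0.05 -0.59]
force: [-0.7, 0.1, 0.8]
BIN [-14.1  20.3   9.1] F tool [ 0.17 -0.12 -0.99]
red 118 min [  4. -44.  15.] max [53. -9. 24.]
red pan px 26
yel 144 min [ 4. -3. 13.] max [44. 40. 23.]
yel pan px 1
```

```bash
python3 -m creep '{"translation":[[0.01,0.03,0.01],[0.01,0.03,0],[0,0.03,0]],"turn":[[0,0,0],[0,0,0],[0,0,0]],"grip":[0,0,0]}'| grep ^force; python3 st.py
python3 -m creep '{"translation":[[0,0.03,0],[0,0.03,0]],"turn":[[0,0,0],[0,0,0]],"grip":[0,0]}'| grep ^force; python3 st.py
python3 -m creep '{"translation":[[0,0.03,0],[0,0.02,0]],"turn":[[0,0,0],[0,0,0]],"grip":[0,0]}'| grep ^force; python3 look.py
```

```text
force: [-0.1, 0.6, -0.9]
BIN [-7.2 22.1  8.2] F tool [ 0.58 -0.53  0.72]
force: [0.7, 0.4, -0.5]
BIN [-2.4 21.8  8.2] F tool [0.41 0.37 0.81]
force: [-0.3, 0.6, 0.2]
BIN [ 1.5 21.8  8.3] F tool [ 0.62 -0.13 -0.35]
red 235 min [-41. -41.  10.] max [36.  6. 23.]
red pan px 30
yel 101 min [16.  1. 18.] max [51. 41. 23.]
yel pan px 1
```

```bash
python3 -m creep '{"translation":[[0,0.02,0],[0,0.02,0],[0,0,0],[0,0,0]],"turn":[[0,0,0],[0,0,0],[0,0,0],[0,0,0]],"grip":[0,0,0,0]}'| grep ^force; python3 look.py s5.png
```

```text
force: [-0.1, 0.7, -0.1]
BIN [ 4.6 21.8  8.3] F tool [ 0.68 -0.1   0.03]
red pan px 167
yel 91 min [20.  0. 19.] max [53. 42. 23.]
yel pan px 1
```

View pics/s5.png

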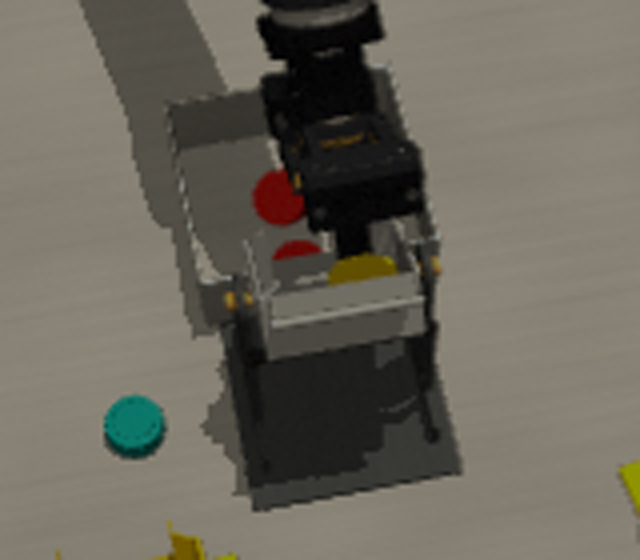

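Reds are out, at (280,197) and at (297,248) beyond the spout. Only the yellow is held, by the finger. I'll lift out.

```bash
python3 -m creep '{"translation":[[0,-0.02,0],[0,0,-0.3],[0,0,-0.4],[0,0,-0.4],[0,0,0]],"turn":[[0,0,0],[0,0,0],[0,0,0],[0,0,0],[0,0,0]],"grip":[0,0,0,0,0]}'| grep ^force; python3 look.py; python3 - <<'E'
from h import *
c=cam('top'); save('t6.png',cv2.resize(c['frame'][150:280,270:410],None,fx=4,fy=4,interpolation=cv2.INTER_CUBIC))
E
```

```text
force: [0.4, 0.4, -0.1]
BIN [ 4.9 21.7 98.2] F tool [0.4  0.28 0.3 ]
red pan px 274
yel pan px 142
```

View pics/t6.png

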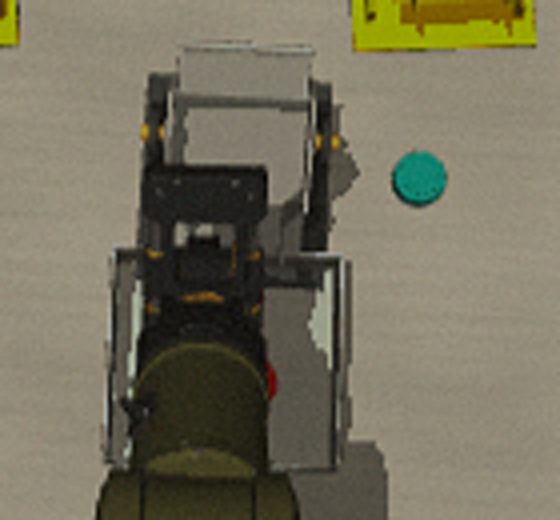

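The bin is empty, and the scene cloud shows red and yellow only inside the pan. I'll move over the flange and check the pan.

```bash
python3 -m creep '{"translation":[[-0.09,0.46,0],[-0.09,0.46,0],[-0.09,0.46,0],[0,0,0]],"turn":[[0,0,0],[0,0,0],[0,0,0],[0,0,0]],"grip":[0,0,0,0]}'; python3 - <<'E'
from h import *
exec(open('st.py').read().split('\n',1)[1]); print(np.round(o['qpos'],1))
plan(b2w([116,0,55]),Rt(),1)
c=cam('top'); W=cloud(c); hsv=cv2.cvtColor(c['frame'],cv2.COLOR_RGB2HSV)
d=cam('scene'); im=np.hstack([cv2.resize(c['frame'][150:280,270:410],(400,371)),cv2.resize(d['frame'][130:270,240:400],(400,371))]); save('tf7.png',im)
W=np.concatenate([W.reshape(-1,3),cloud(d).reshape(-1,3)]); hsv=np.concatenate([hsv.reshape(-1,3),cv2.cvtColor(d['frame'],cv2.COLOR_RGB2HSV).reshape(-1,3)])
for nm,m in (('red',((hsv[:,0]<8)|(hsv[:,0]>172))),('yel',(hsv[:,0]>20)&(hsv[:,0]<35))):
    m=m&(hsv[:,1]>140)&(hsv[:,2]>60)&(W[:,0]>.38)&(W[:,0]<.66)&(abs(W[:,1]+.02)<.11)
    print(nm,m.sum(),np.percentile(W[m],[1,50,99],axis=0).round(3).tolist())
E
```

```text
time_s: 11.25
tool_pos: [0.6361, -0.0229, 0.2391]
tool_rot: [146.7, -0.1, 91.9]
force: [0.5, -0.3, -0.8]
grip_width: 0.0003
grasp_force: 0.0
BIN [114.9  -0.7  95.6] F tool [-0.36 -0.02  0.99]
[  0.2  -6.3   0.3 115.3  -2.3  37.7   3.7]
dist [ 0.023  0.001 -0.033] ang [ 0.3 -0.1 -0.1] rows 1
[0.008, 0.011, 0.507] [0.0018, -0.0003, -0.0007]
red 191 [[0.423, -0.068, 0.011], [0.457, -0.045, 0.028], [0.53, -0.013, 0.044]]
yel 261 [[0.382, -0.071, 0.006], [0.447, -0.016, 0.585], [0.64, 0.044, 0.608]]
```

View pics/tf7.png

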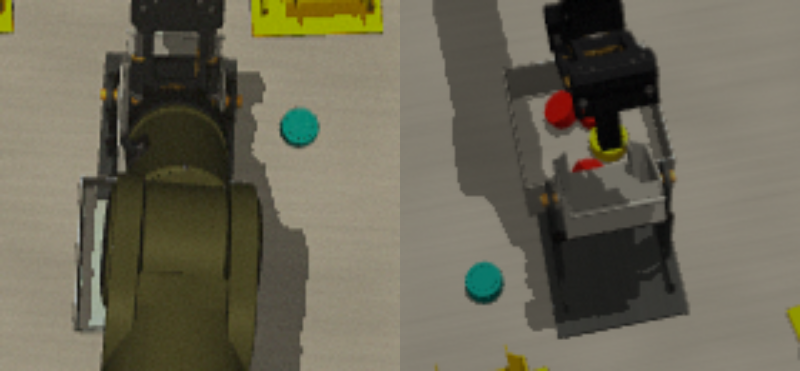

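All four caps are in the pan, at (560,108), (590,120), (608,140) and (587,165) in the right half. The highest cap top is at 44 mm, below the rim. Now down onto the flange.

```bash
python3 -m creep '{"translation":[[0.01,0.01,0.3],[0,0,0.22],[0,0,0.05],[0,0,0]],"turn":[[0.002,0,0],[0,0,0],[0,0,0],[0,0,0]],"grip":[0,0,0,0]}'|grep ^force; python3 st.py
python3 -m creep '{"translation":[[0,0,0.03],[0,0,0.03]],"turn":[[0,0,0],[0,0,0]],"grip":[0,0]}'| grep ^force; python3 st.py
```

```text
force: [-0.4, 0.5, 0.2]
BIN [113.    0.9  50.9] F tool [ 0.48 -0.16 -0.39]
force: [-0.1, -0.1, -0.1]
BIN [114.4   0.8  46.9] F tool [-0.1  -0.13 -0.02]
```

```bash
python3 -m creep '{"translation":[[0,0.01,0.025],[0,0,0.025],[0,0,0.02]],"turn":[[0,0,0],[0,0,0],[0,0,0]],"grip":[0,0,0]}'| grep ^force; python3 st.py
python3 -m creep '{"translation":[[0,0.01,0.03],[0,0.01,0.03]],"turn":[[0.015,0,0],[0.015,0,0]],"grip":[0,0]}'| grep ^force; python3 st.py
```

```text
force: [-2.6, 0.1, 3.5]
BIN [115.5   0.8  41.2] F tool [ 0.18 -0.28 -4.36]
force: [-3.2, 0.1, 2.9]
BIN [116.1   0.6  36.4] F tool [ 0.21 -1.47 -4.07]
```

Contact at about 4.4 N and the bin is swinging. Continuing along the arc.

```bash
cat > st2.py <<'E'
from h import *
p,M,o=cur(); d=(p-PIN)@Rb(0)   # x,z in tipped frame rel pin
a=np.arctan2(17,53); r=np.hypot(d[0],d[2]); 
# angle s.t. height over flange plane (z=17) is 0
th=np.arcsin(17/r)-np.arctan2(d[2],d[0])
tilt=np.degrees(np.arcsin(M[0,2]))
print('theta~',th.round(3),'along',np.sqrt(r*r-.017**2*0-17**2*1e-6).round(4),'tool tilt th',np.radians(33-tilt).round(3),'F tool',(M.T@np.array(o['force'])).round(2),o['time_s'])
E
sed -i 's#arcsin(17/r)#arcsin(.017/r)#' st2.py; python3 st2.py
python3 -m creep '{"translation":[[0,0.01,0.034],[0,0.01,0.034],[0,0.01,0.034]],"turn":[[0.016,0,0],[0.016,0,0],[0.016,0,0]],"grip":[0,0,0]}'| grep ^force; python3 st2.py
python3 -m creep '{"translation":[[0,0.01,0.034],[0,0.01,0.034],[0,0.01,0.034]],"turn":[[0.016,0,0],[0.016,0,0],[0.016,0,0]],"grip":[0,0,0]}'| grep ^force; python3 st2.py
```

```text
theta~ 0.102 along 0.0547 tool tilt th 0.097 F tool [ 0.21 -1.47 -4.07] 12.725
force: [-3.9, -0.9, 3.6]
theta~ 0.252 along 0.0546 tool tilt th 0.249 F tool [-0.77 -2.55 -4.62] 13.1
force: [-3.5, 0.0, 4.4]
theta~ 0.401 along 0.0545 tool tilt th 0.4 F tool [ 0.15 -2.69 -4.95] 13.475
```

```bash
python3 -m creep '{"translation":[[0,0.01,0.034],[0,0.01,0.034],[0,0.005,0.02]],"turn":[[0.016,0,0],[0.016,0,0],[0.01,0,0]],"grip":[0,0,0]}'| grep ^force; python3 st2.py
python3 -m creep '{"translation":[[0,0.005,0.02],[0,0,0.012]],"turn":[[0.01,0,0],[0.005,0,0]],"grip":[0,0]}'| grep ^force; python3 st2.py
```

```text
force: [-3.5, -0.8, 4.9]
theta~ 0.531 along 0.0548 tool tilt th 0.532 F tool [-0.67 -3.27 -5.02] 13.85
force: [-3.0, 0.2, 8.2]
theta~ 0.567 along 0.055 tool tilt th 0.577 F tool [ 0.34 -3.02 -8.17] 14.1
```

```bash
python3 -m creep '{"translation":[[0,0,0.012],[0,0,0.006],[0,0,0]],"turn":[[0,0,0],[0,0,0],[0,0,0]],"grip":[0,0,0]}'| grep ^force; python3 st2.py
```

```text
force: [-4.0, -1.2, 9.8]
theta~ 0.567 along 0.055 tool tilt th 0.575 F tool [-1.02 -4.   -9.81] 14.475
```

Firm: the force rises without further motion. I'll press slightly more, then release and retreat upward.

```bash
python3 -m creep '{"translation":[[0,0,0.012],[0,0,0]],"turn":[[0,0,0],[0,0,0]],"grip":[0,0]}'| grep ^force; python3 st2.py
python3 -m creep '{"translation":[[0,-0.02,-0.06],[0,0,-0.3],[0,0,-0.5],[0,0,-0.5],[0,0,0]],"turn":[[0,0,0],[0,0,0],[0,0,0],[0,0,0],[0,0,0]],"grip":[0,0,0,0,0]}'; python3 - <<'E'
from h import *
d=cam('scene'); W=cloud(d); B=(W-PIN)@R.from_euler('z',YAW).as_matrix()*1000
k=(abs(B[...,1])<42)&(B[...,0]>36)&(B[...,0]<75)&(B[...,2]>0)&(B[...,2]<60)
Q=B[k]; A=np.c_[Q[:,0],Q[:,1],np.ones(len(Q))]; m=np.ones(len(Q),bool)
for _ in range(8):
    s=np.linalg.lstsq(A[m],Q[m,2],rcond=None)[0]; r=Q[:,2]-A@s; m=abs(r)<max(3,np.median(abs(r)))
print('slope deg x',np.degrees(np.arctan(s[:2])),m.sum(),Q[m].mean(0))
save('end.png',cv2.resize(d['frame'][110:270,200:400],None,fx=4,fy=3.7,interpolation=cv2.INTER_CUBIC))
E
```

```text
force: [-4.8, -0.8, 12.2]
theta~ 0.568 along 0.055 tool tilt th 0.574 F tool [ -0.65  -4.8  -12.24] 14.725
time_s: 15.35
tool_pos: [0.6834, -0.0198, 0.2772]
tool_rot: [179.6, -0.1, 92.0]
force: [0.0, 0.4, 0.3]
grip_width: 0.0007
grasp_force: 0.0
slope deg x [1.81360597 0.0428869 ] 310 [59.22293076 -2.66074584 18.59267572]
```

View pics/end.png

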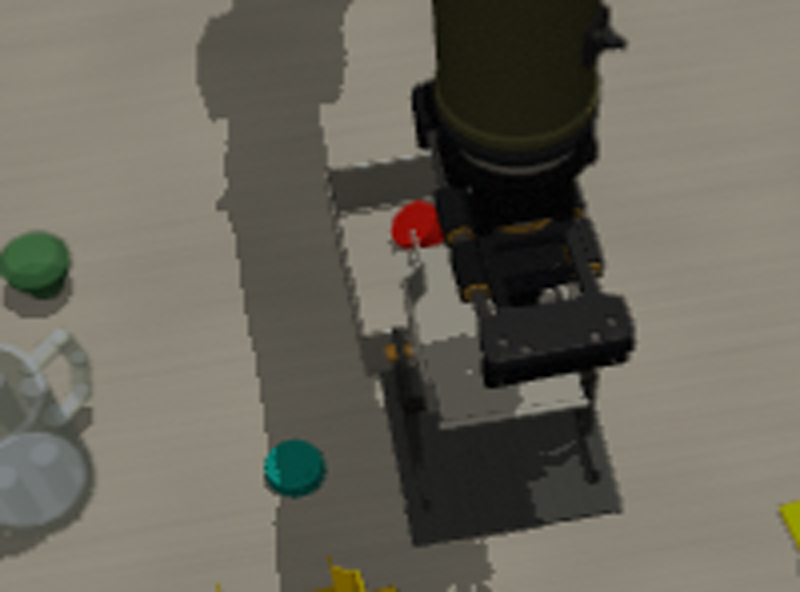

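The bin stands upright with its floor level and is empty, and a red cap shows in the pan at (418,224). The stop was firm, since force rose from 8 to 12 N with no motion. The robot is clear, so I'll hand in.

```bash
python3 -c "
from cell import env
print(env.sign_off())"
```

```text
the job is handed in; nothing more can be done
None
```

The job is handed in (no verdict came back): all four caps slid into the pan after two gentle nudges, and the bin was pressed back until firm on its rest with measured force never above about 13 N; I saw no contact with the glass or the bell.

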